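# Pour optical posts from a tipping pan into a grooved tray

### The arm

A 7-joint arm with a two-finger parallel gripper is mounted at the origin on a cart in front of the work surface, level with it; the furniture and walls round the work are solid. World frame = base frame: x ahead of the robot, y to its left, z up, the work surface at z = 0. Lengths are in m, angles in rad, forces in N, time in s.
With the tool pointing down it reaches from about 0.425 to 0.95 m from the base axis. Payload 4.7 kg.
Tool frame: the origin (TCP) lies midway between the tips of the shut fingers; the grasp point (between the pads) lies 19 mm behind it (ctrl.grip_point_offset is the distance from the TCP to the grasp point, in m); z points along the fingers, y is the line along which they close (so a half turn about z gives the same grasp; the last joint's range is limited). The gripper opens to 85 mm and grips with 20 to 120 N. Pads are 22 mm wide; open, the fingers measure 114 mm over their backs; the gripper's body (76 mm by 85 mm) begins 54 mm behind the grasp point. The pads swing forward as they close: fully open they stand 13 mm farther back than shut.
Start: joints at [1.166, 0.469, -0.049, 1.532, 0.024, 1.141, -0.082], TCP at [0.248, -0.628, 0.231] pointing down, gripper open.
Joint ranges: [-2.59, 2.59], [-0.33, 1.99], [-1.39, 1.29], [0.1, 2.45], [-1.04, 4.18], [0.21, 1.99], [-2.66, 2.66]. Speed limits (rad/s): [2.57, 2.57, 3.14, 3.14, 3.14, 3.14, 3.14].

### API

Orientations are given as a rotation vector (axis times angle).
In Python, from rig import ctrl gives the robot as it stands.
- The arm moves only by the tool steer_hand, called after ">>>" by a JSON object that holds its "method" and its "body", one argument or row to a line. Schema: {"type":"object","properties":{"plan":{"type":"array","items":{"type":"array","items":{"type":"array","items":{"type":"number"},"minItems":6,"maxItems":6},"minItems":1,"maxItems":10},"minItems":1,"maxItems":1},"jaw":{"type":"number"},"squeeze":{"type":"number"},"only":{"type":"string"},"quiet":{"type":"boolean"},"lines":{"type":"string"}},"required":["plan"],"additionalProperties":false}. plan is a list that holds a single list of rows (three levels of brackets), with 1 to 10 rows, each of 6 numbers: dx, dy, dz in m, then a rotation vector rx, ry, rz in rad; each row is the pose to reach, as a shift and turn from the pose commanded when the call began, along the tool's axes at that moment; what a row does not reach only later rows make up. A row lasts 1/12 s, in which the tool goes at most 0.0417 m and 0.125 rad, less where a joint would pass 70% of its speed; a pose out of reach is approached as far as the arm can. jaw is the opening from 0.0 (shut) to 1.0 (fully open), set as the call begins (left out keeps the last). The fingers move at their own pace and stop on an object; squeeze is the grip in N (left out, the last holds). Time passes only in rows, so rows that do not move let the fingers close. The tool returns the time, the measured TCP pose, the force, the opening and the grip force at its end. only (a regular expression) keeps the lines of the reply that match it, lines (a string "A,B") keeps lines A to B, and quiet returns only ok. Input that does not fit is refused with a message, and nothing moves.
- ctrl.sense(): the state, without advancing time (a new reading comes with each control period).
- ctrl.capture(name): name is "scene" or "top" or "wrist"; returns the picture (400x640x3 uint8, red, green, blue); there is no depth.
- ctrl.camera_model(name): a dict with "fx", "fy", "cx", "cy" (pixels), "xyz" and "attitude" of the camera in the world. Camera axes: x right, y down, z forward; pixel columns grow to the right and rows downward; lengths in m; the calibration is good to about 2 mm. A picture is of the moment at which its call begins: read the wrist's pose just before it. camera_model takes no time and is no camera call; for the wrist camera it gives the pose at the moment of the call.
- ctrl.finish_job(): hands the job in; it is judged then, once.
The state is a dict: "time": time; "q": joint angles; "qd": joint speeds; "effort": joint torques, N m; "tcp_pos": TCP position; "eef_rot": TCP orientation; "force": force on the tool from outside, world axes, zero at the start; "ft_torque": the same for the moment, N m; "opening": opening from 0.0 (shut) to 1.0 (fully open); "finger_force": force on a finger pad.
Only numpy, scipy, OpenCV 4.12 (cv2) and the standard library are available. Lean on these libraries where they do the work, as an engineer would, in place of code of your own. Each camera call takes 0.05 s, during which the arm holds its last target. There are 200 camera calls.

### The job

Slide the grooved tray across the table into the guides until it sits square against the stand, then slowly tip the pan up by its bar so that the four steel posts roll out and settle one in each groove of the tray. Lower the pan back down onto its rest without letting it drop, leave the tray in place and let go; do not disturb the other things on the table.

Things in the scene. Friction and masses are not known exactly. Their poses are not given: they have to be found in the camera images.
- tray: Loose bare aluminium tray, 90 mm wide (x), 90 mm long (y), 48 mm high, 0.35 kg. Origin: centre of its underside. The end at y = -45 mm is a closed stop wall, 6 mm thick, 48 mm high: push here to slide it along +y. The y = +45 mm end is open above 30 mm. Inside 81 mm wide, floor falling 10 degrees from inlet to stop wall: 28 mm plain, then four V grooves along x, 14 mm apart, 1.9 mm deep.
- tray_dock (a point): On the tray, under the middle of its open inlet end, at table height (tray frame 0, +45, 0 mm).
- stand: Fixed dark steel stand of the tipping pan. Origin: centre of its foot on the table; x across (along the hinge), y from the pan's mouth to its bar. Base 108 mm wide, y = -35 to +40 mm. The face at y = -35 mm stops the tray; two 16 mm high guides, 94 mm apart, stick out 8 mm from it, then flare at 20 degrees for 30 mm more, and steer a tray pushed along the stand's +y.
- stand_dock (a point): Foot of the middle of the stand's stop face, at table height (stand frame 0, -35, 0 mm): the tray is home when its tray_dock point is here and its y axis is along the stand's.
- pan_hinge (a point): Middle of the pan's hinge axis, 37 mm above the table over the stop face; the axis runs along the stand's x. The grey pan on it is 83 mm wide, 66 mm long, with 26 mm walls at the rear and sides; the lip of its open mouth reaches 6 mm over the tray's inlet and clears it by 4 mm.
- pan (a joint): Tipping angle of the pan, rad: 0 = down on its rest (floor tilted 5 degrees backwards, posts against the rear wall); grows as the bar end is lifted; floor level at 0.09; stop at 0.7. Posts roll out by themselves once it is past level. Its weight (0.25 kg) takes it back: let go, it falls shut, only slightly damped.
- pan_bar (a point): Middle of the pan's lifting bar: round, steel, 10 mm thick, along the stand's x, 55 mm free between its arms. Pan down: stand y = +74 mm, 58.6 mm above the table, 40 mm free to the pan's rear wall, nothing below. Moves on an arc about pan_hinge, radius 111 mm, up and towards the mouth; pinched from above by an upright gripper, it turns between the fingers.
- groove_1 (a point): Where the middle of a post lies when it is seated in groove 1 of the tray (1 next to the inlet, 4 next to the stop wall): tray frame y = 9.7 mm, 28.5 mm above the table.
- groove_2 (a point): Where the middle of a post lies when it is seated in groove 2 of the tray (1 next to the inlet, 4 next to the stop wall): tray frame y = -4.1 mm, 26.1 mm above the table.
- groove_3 (a point): Where the middle of a post lies when it is seated in groove 3 of the tray (1 next to the inlet, 4 next to the stop wall): tray frame y = -17.9 mm, 23.6 mm above the table.
- groove_4 (a point): Where the middle of a post lies when it is seated in groove 4 of the tray (1 next to the inlet, 4 next to the stop wall): tray frame y = -31.7 mm, 21.2 mm above the table.
- post_1: Loose plain steel optical post, a round rod 12.7 mm thick and 76 mm long, 75 g before variation; at the start one of four lying side by side in the pan along the stand's x. Origin in the middle of one end; its z is the rod's axis.
- post_1_mid (a point): Middle of post_1, on its axis.
- post_2: Loose plain steel optical post, a round rod 12.7 mm thick and 76 mm long, 75 g before variation; at the start one of four lying side by side in the pan along the stand's x. Origin in the middle of one end; its z is the rod's axis.
- post_2_mid (a point): Middle of post_2, on its axis.
- post_3: Loose plain steel optical post, a round rod 12.7 mm thick and 76 mm long, 75 g before variation; at the start one of four lying side by side in the pan along the stand's x. Origin in the middle of one end; its z is the rod's axis.
- post_3_mid (a point): Middle of post_3, on its axis.
- post_4: Loose plain steel optical post, a round rod 12.7 mm thick and 76 mm long, 75 g before variation; at the start one of four lying side by side in the pan along the stand's x. Origin in the middle of one end; its z is the rod's axis.
- post_4_mid (a point): Middle of post_4, on its axis.
- objective_can: black and white round can, 42 mm wide, 62 mm high, right of the tray; bystander. Origin: centre of its underside.
- magnet_puck: flat round steel puck, 24 mm wide, 10 mm high; bystander. Origin: centre of its underside.
- post_holder: black upright post holder with thumb screw, 38x25x50 mm; bystander. Origin: centre of its underside.
- kapton_roll: amber tape roll lying flat, 67 mm wide, 12 mm high, far right; bystander. Origin: centre of its underside.
- standing_post: a fifth steel post like the others, standing upright far right, not part of the job; bystander. Origin: centre of its underside.

How it is judged:
By the outcome, as a careful person would: the job done as asked, in the order asked, and still so for the second after the job is handed in, with the robot touching nothing.
It also fails if it takes over 72 s, if anything falls off the work surface, if the arm or the gripper's body presses on something with over 40 N, if the wrist force passes 120 N, or if a joint passes its speed limit or range.

## Working session

There is one attempt and no reset: what is moved stays moved. The work goes in short steps, Python scripts to look and compute and a tool call to move; the robot and the scene stay as the last step left them, time stands still between calls to the robot, and variables do not carry over. Pictures are saved under pics/ and viewed, at most 10 in all, crops included, and the job is handed in when it is done.

```bash
ls; mkdir -p pics; python3 - <<'E'
from rig import ctrl
import cv2
for n in("scene","top"):
    cv2.imwrite(f"pics/{n}0.png",ctrl.capture(n)[...,::-1]); print(n,ctrl.camera_model(n))
s=ctrl.sense();print(s["time"],s["tcp_pos"],s["eef_rot"],ctrl.grip_point_offset)
E
```

```text
pics
rig.py
scene {'fx': 376.25124539825345, 'fy': 376.25124539825345, 'cx': 317.3030757789025, 'cy': 194.90304086875102, 'xyz': array([0.16396688, 0.58671095, 0.78275508]), 'attitude': array([-0.68845002,  2.68229874, -1.02320433])}
top {'fx': 461.8794933668892, 'fy': 461.8794933668892, 'cx': 321.5782644540536, 'cy': 196.21997183886018, 'xyz': array([0.36814328, 0.03858213, 1.17755423]), 'attitude': array([-2.17221496,  2.17132759, -0.09302019])}
0.1 [ 0.24756514 -0.62741137  0.23035857] [-3.08461273e+00 -5.86577232e-01  5.98064985e-04] 0.0187
```

View pics/top0.png

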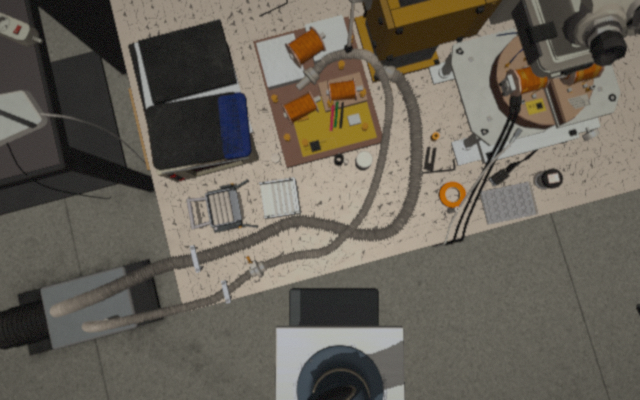

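View pics/scene0.png

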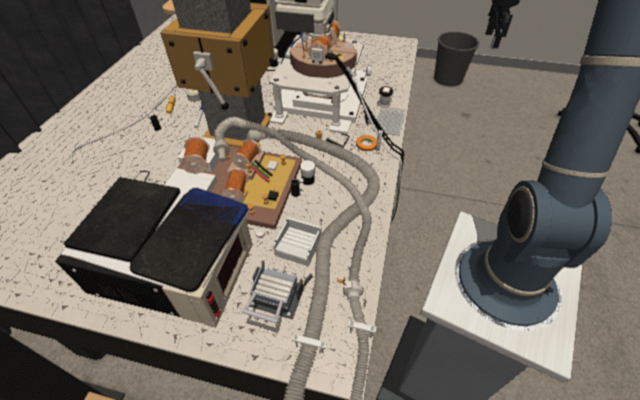

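The top view shows the tray at about (280,198), the pan and stand at (222,208) and its bar near (197,212). A hose runs close below them, so I'll zoom in.

```bash
cat > h.py <<'E'
import numpy as np,cv2
from rig import ctrl
from scipy.spatial.transform import Rotation as R
def ray(n,uv,m=None):
    m=m or ctrl.camera_model(n); uv=np.atleast_2d(np.float64(uv))
    d=np.c_[(uv[:,0]-m['cx'])/m['fx'],(uv[:,1]-m['cy'])/m['fy'],np.ones(len(uv))]
    return m['xyz'],R.from_rotvec(m['attitude']).apply(d)
def plane(n,uv,z,m=None):
    o,d=ray(n,uv,m); return o+d*((z-o[2])/d[:,2])[:,None]
def proj(n,P,m=None):
    m=m or ctrl.camera_model(n); p=R.from_rotvec(m['attitude']).inv().apply(np.atleast_2d(P)-m['xyz'])
    return np.c_[m['fx']*p[:,0]/p[:,2]+m['cx'],m['fy']*p[:,1]/p[:,2]+m['cy']]
def tri(a,ua,b,ub):
    o1,d1=ray(a,ua);o2,d2=ray(b,ub);d1,d2=d1[0],d2[0]
    t=np.linalg.lstsq(np.c_[d1,-d2],o2-o1,rcond=None)[0]
    p,q=o1+t[0]*d1,o2+t[1]*d2; return (p+q)/2,np.linalg.norm(p-q)
E
python3 - <<'E'
from h import *
a=cv2.imread('pics/top0.png')[165:255,175:315]
b=cv2.imread('pics/scene0.png')[210:335,235:335]
a=cv2.resize(a,None,fx=5.7,fy=5.7,interpolation=cv2.INTER_CUBIC)
b=cv2.resize(b,None,fx=4.8,fy=4.8,interpolation=cv2.INTER_CUBIC)
cv2.imwrite('pics/a.png',a);cv2.imwrite('pics/b.png',b)
print(plane('top',[[280,198],[222,208],[197,212],[285,222]],0.03).round(3))
E
```

```text
[[0.469 0.149 0.03 ]
 [0.444 0.294 0.03 ]
 [0.434 0.356 0.03 ]
 [0.409 0.136 0.03 ]]
```

View pics/a.png

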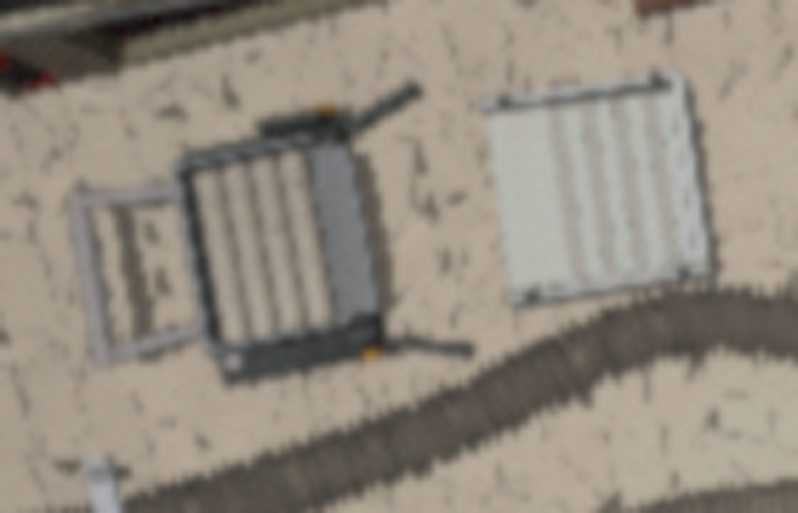

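View pics/b.png

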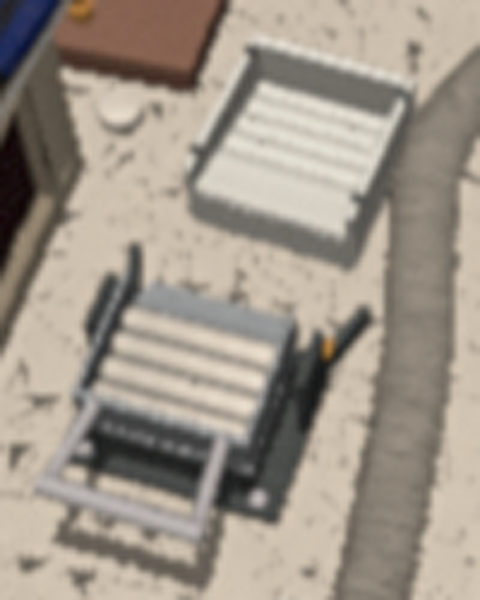

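The crops show, in crop pixels: tray top corners (487,102), (684,72), (712,274) and (513,303); bar from (83,197) to (103,358); pan rear wall from (190,165) to (215,350); and guides ending near (415,90) and (468,350). The hose passes just below the tray's near-right corner.

```bash
python3 - <<'E'
from h import *
T=lambda p:(np.array(p)+.5)/5.7-.5+[175,165]
S=lambda p:(np.array(p)+.5)/4.8-.5+[235,210]
def show(l,p,z):
    P=plane('top',T(p),z);print(l,(P*1e3).round(1).tolist(),'len',(np.linalg.norm(np.diff(P,axis=0),axis=1)*1e3).round(1), 'mean',(P.mean(0)*1e3).round(1),'yaw',[round(float(np.degrees(np.arctan2(*(b-a)[[1,0]]))),1) for a,b in zip(P,P[1:])])
show('tray',[[487,102],[684,72],[712,274],[513,303],[487,102]],.048)
show('bar',[[83,197],[103,358]],.0586)
show('rear',[[187,165],[214,355]],.06)
show('lip',[[350,145],[382,340]],.036)
show('guides',[[415,90],[470,350]],.016)
for n,a,b in [('barfar',(72,198),(40,484)),('barnear',(98,362),(205,532)),('trayFR',(684,72),(252,42)),('trayNR',(712,274),(412,88)),('gFar',(418,86),(135,245)),('gNear',(470,348),(368,310))]:
    p,e=tri('top',T(a),'scene',S(b));print(n,(p*1e3).round(1),round(e*1e3,1))
show('hose',[[600,345],[640,300],[700,288],[795,288]],.03)
s=ctrl.sense();print(R.from_rotvec(s['eef_rot']).as_matrix().round(3))
E
```

```text
tray [[505.7, 197.0, 48.0], [518.8, 111.9, 48.0], [431.3, 99.3, 48.0], [418.8, 184.7, 48.0], [505.7, 197.0, 48.0]] len [86.1 88.4 86.3 87.8] mean [476.1 158.   48. ] yaw [-81.3, -171.8, 98.3, 8.0]
bar [[463.6, 367.7, 58.6], [394.9, 357.4, 58.6]] len [69.4] mean [429.3 362.6  58.6] yaw [-171.4]
rear [[477.2, 323.2, 60.0], [396.2, 309.8, 60.0]] len [82.1] mean [436.7 316.5  60. ] yaw [-170.6]
lip [[488.3, 258.3, 36.0], [403.3, 242.9, 36.0]] len [86.4] mean [445.8 250.6  36. ] yaw [-169.7]
guides [[515.0, 233.6, 16.0], [399.6, 207.6, 16.0]] len [118.4] mean [457.3 220.6  16. ] yaw [-167.3]
barfar [463.3 371.2  63.9] 1.3
barnear [392.  356.8  66. ] 2.4
trayFR [521.1 113.   40.8] 3.0
trayNR [432.9 100.1  42.1] 2.6
gFar [517.5 232.8  14.6] 1.2
gNear [400.2 208.   11.7] 0.9
hose [[401.4, 148.9, 30.0], [421.0, 131.6, 30.0], [426.2, 105.5, 30.0], [426.3, 64.0, 30.0]] len [26.1 26.7 41.4] mean [418.7 112.5  30. ] yaw [-41.4, -78.7, -90.0]
[[ 0.93   0.367 -0.001]
 [ 0.367 -0.93   0.002]
 [-0.    -0.002 -1.   ]]
```
Stand yaw ~ 9.5° (x axis yaw ~9.5°: stand y axis: world (-sin, cos)·... direction from mouth to bar: (429.3-445.8, 362.6-250.6) → (-16.5,112): yaw of y = 98.4°; x yaw 8.4.. avg say 9.3°. Bar line-of-centre to lip: lip is at stand y = -35-6 = -41; bar at +74: distance 115; measured 113. Good. Let me set yaw: bar 8.6, rear 9.4, lip 10.3, axis-line 8.4 (lip-bar), guides: center (457.3,220.6) to bar (429.3,362.6): direction yaw (-28,142) → 11.2°. guide z distance: -35-36=-71.2→145; measured 144.7. Good. Combine: rear mid to bar: (-7.4,46) 9.1°. Average ~9.4°. Wrist camera can refine. Bar length spans 69 (arms outside). Bar width from centre.

Checks out: the sizes agree with the figures given (tray 86–90 mm, bar to lip 113 mm against 115 mm). Stand yaw is about 9.4°, and the tray sits about 12 mm off the stand's centreline with yaw about 8.4°. I'll pinch the stop wall so I can steer the tray, starting with a hover above it.

>>> {"method": "steer_hand", "body": {
  "plan": [
    [[0.05,-0.03,0,0,0,0],[0.1,-0.06,0,0,0,0],[0.14,-0.09,0,0,0,0],[0.18,-0.12,0,0,0,0],[0.22,-0.15,0,0,0,0.1],[0.25,-0.19,0,0,0,0.2],[0.28,-0.23,0,0,0,0.229],[0.3,-0.27,0,0,0,0.229],[0.32,-0.31,0,0,0,0.229],[0.34,-0.34,0,0,0,0.229]]
  ],
  "jaw": 0.5,
  "squeeze": 20
}}

```text
time: 0.93
tcp_pos: [0.4249, -0.2556, 0.231]
eef_rot: [-3.133, -0.231, 0.001]
force: [1.1, 0.0, -1.2]
opening: 0.499
finger_force: 0.0
```

```bash
python3 - <<'E'
from h import *
s=ctrl.sense();M=R.from_rotvec(s['eef_rot']).as_matrix();print(M.round(3).tolist(),M.T@(np.array([.4755,.109,.15])-s['tcp_pos']))
E
```

```text
[[0.989, 0.147, -0.0], [0.147, -0.989, 0.0], [-0.0, -0.0, -1.0]] [ 0.10350589 -0.3532333   0.08105659]
```

>>> {"method": "steer_hand", "body": {
  "plan": [
    [[0.01,-0.035,0,0,0,0],[0.02,-0.07,0,0,0,0],[0.03,-0.11,0,0,0,0],[0.04,-0.14,0,0,0,0],[0.05,-0.18,0.01,0,0,0],[0.06,-0.215,0.02,0,0,0],[0.07,-0.25,0.03,0,0,0],[0.08,-0.28,0.04,0,0,0],[0.09,-0.31,0.05,0,0,0],[0.1,-0.33,0.06,0,0,0]]
  ]
}}

```text
time: 1.77
tcp_pos: [0.475, 0.0866, 0.1708]
eef_rot: [-3.132, -0.236, 0.0]
force: [0.8, 0.4, -0.0]
opening: 0.503
finger_force: 0.0
```

```bash
python3 - <<'E'
from h import *
cv2.imwrite('pics/w1.png',ctrl.capture('wrist')[...,::-1]);m=ctrl.camera_model('wrist');print(m)
s=ctrl.sense();print(s['time'],s['tcp_pos']);M=R.from_rotvec(s['eef_rot']).as_matrix();print(M.round(3).tolist(),M.T@(np.array([.4755,.109,.15])-s['tcp_pos']))
E
```

```text
{'fx': 306.7076464601652, 'fy': 306.7076464601652, 'cx': 318.3230620800834, 'cy': 199.15676415719417, 'xyz': array([0.54782313, 0.10123569, 0.31329802]), 'attitude': array([ 2.21080038, -1.89064115, -0.28117787])}
1.8167 [0.47537957 0.09025598 0.16940256]
[[0.988, 0.154, -0.001], [0.154, -0.988, 0.004], [-0.001, -0.004, -1.0]] [ 0.00301918 -0.01842184  0.01947645]
```

View pics/w1.png

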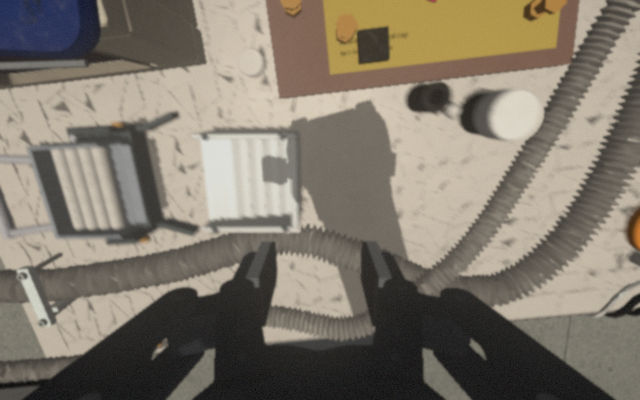

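The wrist view shows the tray's top corners at about (201,133), (298,131), (300,230) and (208,232). The pan lip runs (134,131)–(158,231), the rear wall (32,148)–(58,236), and the guide tips are at (177,116) and (195,231).

```bash
python3 - <<'E'
from h import *
m={'fx':306.7076,'fy':306.7076,'cx':318.323,'cy':199.1568,'xyz':np.array([0.54782313,0.10123569,0.31329802]),'attitude':np.array([2.21080038,-1.89064115,-0.28117787])}
def show(l,p,z):
    P=plane('wrist',p,z,m);print(l,(P*1e3).round(1).tolist(),'len',(np.linalg.norm(np.diff(P,axis=0),axis=1)*1e3).round(1),'mean',(P.mean(0)*1e3).round(1))
show('tray',[[201,133],[298,131],[300,230],[208,232],[201,133]],.048)
show('lip',[[136,131],[159,231]],.037)
show('rear',[[32,148],[58,236]],.06)
show('guides',[[177,116],[195,231]],.016)
show('hosecrest',[[320,235],[290,238]],.028)
im=cv2.resize(cv2.imread('pics/w1.png')[95:265,0:330],None,fx=2.4,fy=2.4,interpolation=cv2.INTER_CUBIC);cv2.imwrite('pics/w1c.png',im)
E
```

```text
tray [[511.5, 197.3, 48.0], [525.9, 116.1, 48.0], [436.8, 102.0, 48.0], [421.4, 186.6, 48.0], [511.5, 197.3, 48.0]] len [82.4 90.2 86.  90.8] mean [481.4 159.8  48. ]
lip [[502.8, 258.1, 37.0], [409.7, 237.4, 37.0]] len [95.4] mean [456.3 247.7  37. ]
rear [[479.4, 330.0, 60.0], [402.2, 315.7, 60.0]] len [78.5] mean [440.8 322.8  60. ]
guides [[519.3, 231.8, 16.0], [405.1, 210.4, 16.0]] len [116.2] mean [462.2 221.1  16. ]
hosecrest [[426.2, 81.4, 28.0], [418.2, 110.8, 28.0]] len [30.5] mean [422.2  96.1  28. ]
```

View pics/w1c.png

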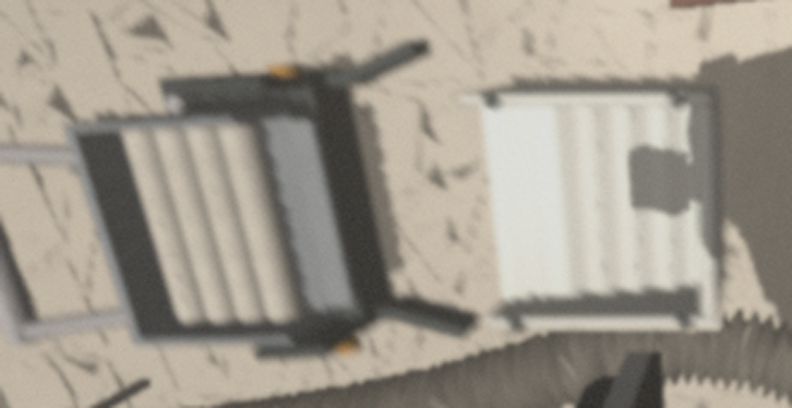

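```bash
cat > d.py <<'E'
import sys
from h import *
t=np.array([float(v) for v in sys.argv[1:4]]);s=ctrl.sense();M=R.from_rotvec(s['eef_rot']).as_matrix()
print('t',round(s['time'],2),'at',s['tcp_pos'].round(4),'tool delta',(M.T@(t-s['tcp_pos'])).round(4),'yaw',np.degrees(np.arctan2(M[1,0],M[0,0])).round(2),'zax',M[:,2].round(3))
E
```

>>> {"method": "steer_hand", "body": {
  "plan": [
    [[0,0,0,0,0,0],[0,0,0,0,0,0],[0,0,0,0,0,0]]
  ]
}}

```text
time: 2.07
tcp_pos: [0.4756, 0.0819, 0.1714]
eef_rot: [3.133, 0.227, -0.0]
force: [0.4, -0.1, 0.4]
opening: 0.499
finger_force: 0.0
```

```bash
python3 d.py .4785 .110 .026
```

```text
t 2.07 at [0.4756 0.0819 0.1714] tool delta [ 0.007  -0.0275  0.1454] yaw 8.3 zax [-0.    -0.001 -1.   ]
```

The last picture was taken while the arm was still settling, so I'll take one at rest.

```bash
python3 - <<'E'
from h import *
import pickle
m=ctrl.camera_model('wrist');im=ctrl.capture('wrist')[...,::-1];pickle.dump(m,open('m2.pkl','wb'))
cv2.imwrite('pics/w2.png',im)
im=cv2.resize(im[95:265,0:320],None,fx=2.5,fy=2.5,interpolation=cv2.INTER_CUBIC);cv2.imwrite('pics/w2c.png',im)
E
```

```text
(no output)
```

View pics/w2c.png

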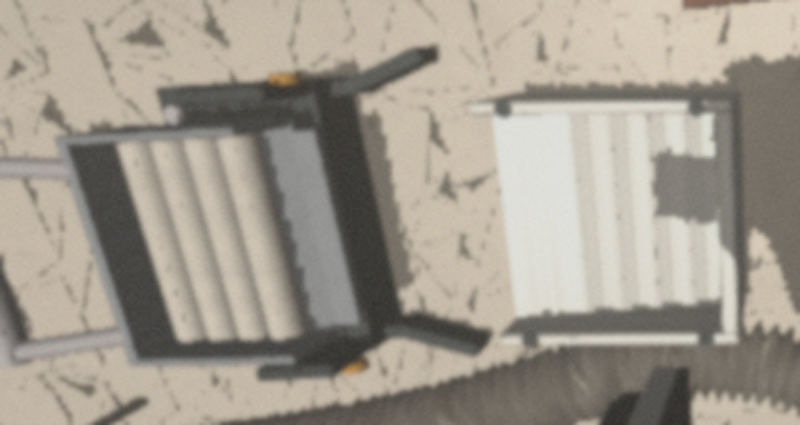

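The still view shows, in crop pixels: wall outer edge (740,92)–(740,343); side-wall ends (472,107) and (505,341); rear wall (60,140)–(133,362); lip (318,130)–(362,322); and guide ends (436,50) and (489,345).

```bash
python3 - <<'E'
from h import *
import pickle
m=pickle.load(open('m2.pkl','rb'))
def show(l,p,z):
    P=plane('wrist',(np.array(p)+.5)/2.5-.5+[0,95],z,m);d=P[1]-P[0];print(l,(P*1e3).round(1).tolist(),'len',(np.linalg.norm(d)*1e3).round(1),'mean',(P.mean(0)*1e3).round(1),'yaw',np.degrees(np.arctan2(-d[1],-d[0])).round(2))
show('wall',[[740,92],[740,343]],.048)
show('inlet',[[472,107],[505,341]],.048)
show('lip',[[318,130],[362,322]],.037)
show('rear',[[60,140],[133,362]],.062)
show('guides',[[436,50],[489,345]],.016)
show('foot',[[357,95],[402,322]],.0)
E
```

```text
wall [[525.6, 108.6, 48.0], [433.9, 97.1, 48.0]] len 92.4 mean [479.7 102.9  48. ] yaw 7.12
inlet [[507.3, 198.9, 48.0], [422.0, 184.5, 48.0]] len 86.5 mean [464.6 191.7  48. ] yaw 9.58
lip [[489.4, 257.9, 37.0], [416.8, 243.4, 37.0]] len 74.0 mean [453.1 250.6  37. ] yaw 11.29
rear [[479.0, 327.0, 62.0], [401.2, 311.2, 62.0]] len 79.4 mean [440.1 319.1  62. ] yaw 11.43
guides [[521.7, 225.5, 16.0], [404.1, 202.1, 16.0]] len 119.9 mean [462.9 213.8  16. ] yaw 11.27
foot [[498.1, 263.9, 0.0], [401.9, 246.0, 0.0]] len 97.8 mean [450.  254.9   0. ] yaw 10.49
```

>>> {"method": "steer_hand", "body": {
  "plan": [
    [[0.005,-0.025,0.02,0,0,0],[0.005,-0.025,0.055,0,0,0],[0.005,-0.025,0.085,0,0,0],[0.005,-0.025,0.1,0,0,0],[0.005,-0.025,0.1,0,0,0],[0.005,-0.025,0.1,0,0,0],[0.005,-0.025,0.1,0,0,0]]
  ]
}}

```text
time: 2.7
tcp_pos: [0.4781, 0.1083, 0.0726]
eef_rot: [-3.133, -0.228, -0.004]
force: [-0.0, 0.0, -0.0]
opening: 0.501
finger_force: 0.0
```

```bash
python3 d.py .4765 .1075 .026
```

```text
t 2.7 at [0.4781 0.1083 0.0726] tool delta [-0.0018  0.0006  0.0466] yaw 8.33 zax [ 0.003  0.    -1.   ]
```

>>> {"method": "steer_hand", "body": {
  "plan": [
    [[0,0,0.015,0,0,0],[0,0,0.03,0,0,0],[0,0,0.04,0,0,0],[0,0,0.045,0,0,0],[0,0,0.045,0,0,0],[0,0,0.045,0,0,0]]
  ]
}}

```text
time: 3.2
tcp_pos: [0.4774, 0.1088, 0.0269]
eef_rot: [-3.133, -0.23, -0.002]
force: [0.6, 0.1, -0.3]
opening: 0.497
finger_force: 0.0
```

>>> {"method": "steer_hand", "body": {
  "plan": [
    [[0,0,0,0,0,0],[0,0,0,0,0,0],[0,0,0,0,0,0],[0,0,0,0,0,0],[0,0,0,0,0,0],[0,0,0,0,0,0]]
  ],
  "jaw": 0.0,
  "squeeze": 20
}}

```text
time: 3.7
tcp_pos: [0.4773, 0.1086, 0.0269]
eef_rot: [3.133, 0.231, 0.001]
force: [-0.4, -0.7, 6.6]
opening: 0.06
finger_force: 23.0
```

```bash
python3 d.py .4667 .1696 .026
```

```text
t 3.7 at [0.4773 0.1086 0.0269] tool delta [-0.0016 -0.0619  0.0009] yaw 8.42 zax [ 0.001 -0.    -1.   ]
```

>>> {"method": "steer_hand", "body": {
  "plan": [
    [[0,-0.004,0,0,0,-0.01],[0,-0.008,0,0,0,-0.02],[0,-0.012,0,0,0,-0.03],[0,-0.016,0,0,0,-0.04],[0,-0.02,0,0,0,-0.04],[-0.001,-0.024,0,0,0,-0.04],[-0.001,-0.028,0,0,0,-0.04],[-0.001,-0.032,0,0,0,-0.04],[-0.001,-0.036,0,0,0,-0.04],[-0.001,-0.036,0,0,0,-0.04]]
  ]
}}

```text
time: 4.53
tcp_pos: [0.4715, 0.1436, 0.0269]
eef_rot: [3.127, 0.292, 0.002]
force: [0.7, -2.9, 6.5]
opening: 0.067
finger_force: 22.9
```

```bash
python3 d.py .4667 .1696 .026
python3 - <<'E'
from h import *
import pickle
m=ctrl.camera_model('wrist');im=ctrl.capture('wrist')[...,::-1];pickle.dump(m,open('m3.pkl','wb'))
cv2.imwrite('pics/w3.png',im)
cv2.imwrite('pics/w3c.png',cv2.resize(im[60:300,40:360],None,fx=2.5,fy=2.5,interpolation=cv2.INTER_CUBIC))
E
```

```text
t 4.53 at [0.4715 0.1436 0.0269] tool delta [ 0.0001 -0.0264  0.0009] yaw 10.67 zax [ 0.001 -0.001 -1.   ]
```

View pics/w3c.png

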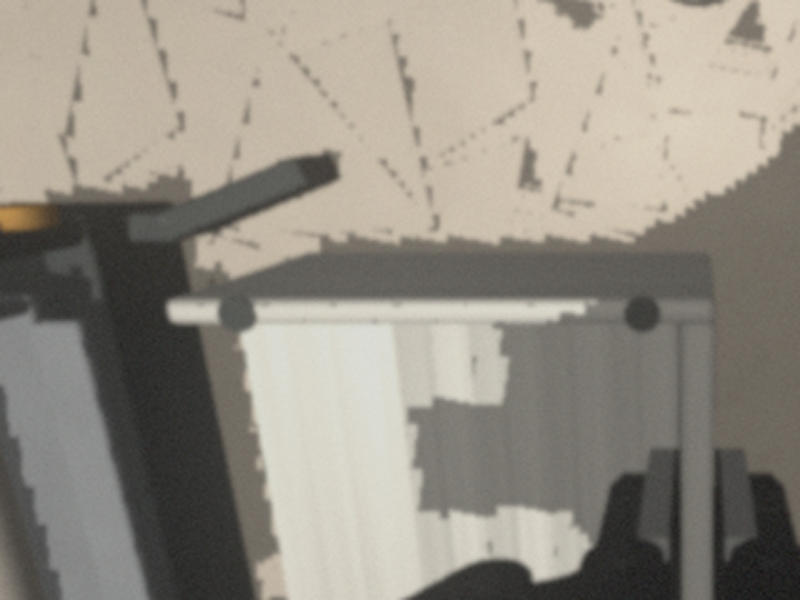

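The wall is held between the fingers. The far side of the tray, from (165,310) to (710,310), lies inside the far guide, whose tip is at (335,165), and the inlet edge runs roughly parallel to the stop face. I'll keep pushing slowly and watch the force.

>>> {"method": "steer_hand", "body": {
  "plan": [
    [[0,-0.003,0,0,0,0],[0,-0.006,0,0,0,0],[0,-0.009,0,0,0,0],[0,-0.012,0,0,0,0],[0,-0.015,0,0,0,0],[0,-0.016,0,0,0,0]]
  ]
}}

```text
time: 5.08
tcp_pos: [0.4687, 0.1586, 0.0269]
eef_rot: [3.126, 0.291, 0.002]
force: [1.8, -5.5, 6.9]
opening: 0.067
finger_force: 23.1
```

>>> {"method": "steer_hand", "body": {
  "plan": [
    [[0,-0.002,0,0,0,0],[0,-0.004,0,0,0,0],[0,-0.005,0,0,0,0],[0,-0.005,0,0,0,0]]
  ]
}}

```text
time: 5.42
tcp_pos: [0.4679, 0.1634, 0.0269]
eef_rot: [3.126, 0.291, 0.002]
force: [0.8, -3.5, 5.9]
opening: 0.067
finger_force: 23.0
```

```bash
python3 d.py .4667 .1696 .026
```

```text
t 5.42 at [0.4679 0.1634 0.0269] tool delta [-0.0001 -0.0064  0.0009] yaw 10.62 zax [ 0.002 -0.002 -1.   ]
```

>>> {"method": "steer_hand", "body": {
  "plan": [
    [[0,-0.002,0,0,0,0],[0,-0.003,0,0,0,0],[0,-0.003,0,0,0,0]]
  ]
}}

```text
time: 5.67
tcp_pos: [0.4674, 0.1663, 0.0269]
eef_rot: [3.126, 0.29, 0.002]
force: [1.5, -4.4, 6.1]
opening: 0.066
finger_force: 23.0
```

>>> {"method": "steer_hand", "body": {
  "plan": [
    [[0,-0.002,0,0,0,0],[0,-0.003,0,0,0,0],[0,-0.003,0,0,0,0]]
  ]
}}

```text
time: 5.92
tcp_pos: [0.467, 0.1684, 0.0269]
eef_rot: [3.125, 0.29, 0.002]
force: [1.5, -5.2, 7.3]
opening: 0.067
finger_force: 23.1
```

>>> {"method": "steer_hand", "body": {
  "plan": [
    [[0,-0.001,0,0,0,0],[0,-0.002,0,0,0,0],[0,-0.002,0,0,0,0]]
  ]
}}

```text
time: 6.17
tcp_pos: [0.467, 0.1684, 0.0269]
eef_rot: [3.123, 0.288, 0.001]
force: [3.5, -9.3, 7.7]
opening: 0.065
finger_force: 23.4
```

```bash
python3 d.py .4667 .1696 .026
```

```text
t 6.17 at [0.467  0.1684 0.0269] tool delta [-0.0001 -0.0012  0.0009] yaw 10.52 zax [ 0.001 -0.006 -1.   ]
```

Contact: the TCP stopped at y = 0.1684 with the force rising, against 0.1696 predicted. I'll loosen the grip and square the tray with a free push from the outer finger only.

>>> {"method": "steer_hand", "body": {
  "plan": [
    [[0,0.002,0,0,0,0],[0,0.002,0,0,0,0],[0,0.002,0,0,0,0],[0,0.002,0,0,0,0]]
  ],
  "jaw": 0.25
}}

```text
time: 6.5
tcp_pos: [0.4652, 0.1713, 0.0261]
eef_rot: [-3.127, -0.294, 0.001]
force: [-0.2, -0.3, -0.4]
opening: 0.247
finger_force: 0.0
```

>>> {"method": "steer_hand", "body": {
  "plan": [
    [[0,-0.003,0,0,0,0],[0,-0.005,0,0,0,0],[0,-0.006,0,0,0,0],[0,-0.007,0,0,0,0],[0,-0.008,0,0,0,0],[0,-0.008,0,0,0,0]]
  ]
}}

```text
time: 7.0
tcp_pos: [0.4651, 0.1763, 0.0262]
eef_rot: [3.125, 0.291, 0.001]
force: [3.8, -6.1, -0.2]
opening: 0.249
finger_force: 3.4
```

>>> {"method": "steer_hand", "body": {
  "plan": [
    [[0,-0.001,0,0,0,0],[0,-0.002,0,0,0,0],[0,-0.003,0,0,0,0],[0,-0.003,0,0,0,0]]
  ]
}}

```text
time: 7.33
tcp_pos: [0.4657, 0.1768, 0.0263]
eef_rot: [3.122, 0.288, 0.002]
force: [4.8, -10.6, 2.0]
opening: 0.253
finger_force: 6.1
```

```bash
python3 d.py .4667 .1684 .026
```

```text
t 7.33 at [0.4657 0.1768 0.0263] tool delta [-0.0005  0.0084  0.0004] yaw 10.55 zax [ 0.002 -0.006 -1.   ]
```

>>> {"method": "steer_hand", "body": {
  "plan": [
    [[0,0.006,0,0,0,0],[0,0.012,0,0,0,0],[0,0.012,0,0,0,0],[0,0.012,-0.02,0,0,0],[0,0.012,-0.05,0,0,0],[0,0.012,-0.09,0,0,0],[0,0.012,-0.125,0,0,0],[0,0.012,-0.125,0,0,0],[0,0.012,-0.125,0,0,0]]
  ]
}}

```text
time: 8.08
tcp_pos: [0.4667, 0.1712, 0.1535]
eef_rot: [-3.126, -0.294, -0.008]
force: [0.6, -0.3, 0.1]
opening: 0.246
finger_force: 0.0
```

```bash
python3 d.py .4305 .3615 .15
```

```text
t 8.08 at [0.4667 0.1712 0.1535] tool delta [-1.000e-04 -1.937e-01  3.700e-03] yaw 10.76 zax [ 0.005  0.002 -1.   ]
```

>>> {"method": "steer_hand", "body": {
  "plan": [
    [[0,-0.03,0,0,0,0],[0,-0.06,0,0,0,0],[0,-0.08,0,0,0,0],[0,-0.09,0,0,0,0],[0,-0.09,0,0,0,0],[0,-0.09,0,0,0,0],[0,-0.09,0,0,0,0],[0,-0.09,0,0,0,0]]
  ],
  "jaw": 0.4
}}

```text
time: 8.75
tcp_pos: [0.4494, 0.2563, 0.1508]
eef_rot: [3.127, 0.289, -0.001]
force: [-0.7, -0.5, -0.0]
opening: 0.4
finger_force: 0.0
```

```bash
python3 d.py .4305 .3615 .15
python3 - <<'E'
from h import *
import pickle
m=ctrl.camera_model('wrist');im=ctrl.capture('wrist')[...,::-1];pickle.dump(m,open('m4.pkl','wb'))
cv2.imwrite('pics/w4.png',im)
cv2.imwrite('pics/w4c.png',cv2.resize(im[50:270,90:490],None,fx=2,fy=2,interpolation=cv2.INTER_CUBIC))
E
```

```text
t 8.75 at [0.4494 0.2563 0.1508] tool delta [ 0.0007 -0.1068  0.0007] yaw 10.56 zax [-0.001 -0.001 -1.   ]
```

View pics/w4c.png

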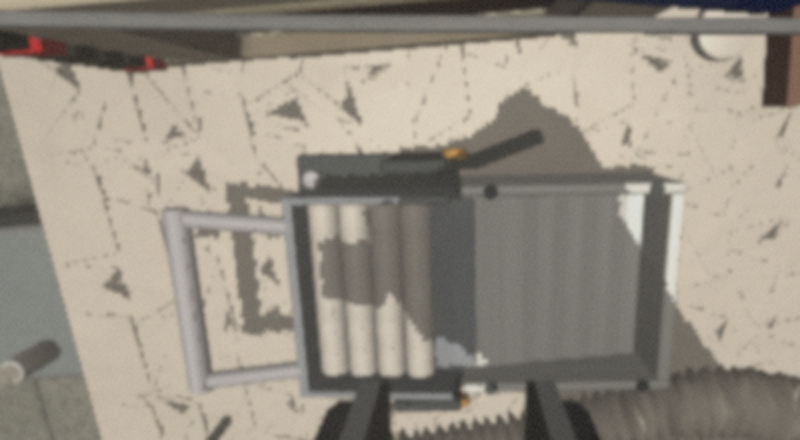

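The tray is seated against the stand. The bar centreline runs (178,215)–(198,388), the tray's outer wall (683,188)–(660,387) and the rear wall (290,200)–(305,392).

```bash
python3 - <<'E'
from h import *
import pickle
m=pickle.load(open('m4.pkl','rb'))
def show(l,p,z):
    P=plane('wrist',(np.array(p)+.5)/2-.5+[90,50],z,m);d=P[1]-P[0];print(l,(P*1e3).round(1).tolist(),'len',(np.linalg.norm(d)*1e3).round(1),'mean',(P.mean(0)*1e3).round(1),'yaw',np.degrees(np.arctan2(-d[1],-d[0])).round(2))
show('wall',[[683,188],[660,387]],.048)
show('bar',[[178,215],[198,388]],.0586)
show('rear',[[290,200],[305,392]],.062)
show('lip',[[475,200],[465,380]],.037)
E
```

```text
wall [[510.5, 176.0, 48.0], [425.3, 161.0, 48.0]] len 86.6 mean [467.9 168.5  48. ] yaw 9.98
bar [[465.3, 368.7, 58.6], [393.5, 356.4, 58.6]] len 72.9 mean [429.4 362.6  58.6] yaw 9.7
rear [[479.6, 326.1, 62.0], [401.6, 311.5, 62.0]] len 79.3 mean [440.6 318.8  62. ] yaw 10.6
lip [[489.3, 256.0, 37.0], [408.1, 244.8, 37.0]] len 82.0 mean [448.7 250.4  37. ] yaw 7.88
```

>>> {"method": "steer_hand", "body": {
  "plan": [
    [[0,-0.035,0,0,0,0],[0,-0.07,0,0,0,0],[0,-0.095,0,0,0,0],[0,-0.107,0,0,0,0],[0,-0.107,0,0,0,0],[0,-0.107,0.02,0,0,0],[0,-0.107,0.04,0,0,0],[0,-0.107,0.06,0,0,0],[0,-0.107,0.06,0,0,0],[0,-0.107,0.06,0,0,0]]
  ]
}}

```text
time: 9.63
tcp_pos: [0.4297, 0.3607, 0.0906]
eef_rot: [3.125, 0.289, -0.003]
force: [0.7, 0.9, -0.1]
opening: 0.401
finger_force: 0.0
```

```bash
python3 d.py .4295 .362 .040
```

```text
t 9.63 at [0.4297 0.3607 0.0906] tool delta [ 0.0002 -0.0014  0.0506] yaw 10.56 zax [-0.001 -0.003 -1.   ]
```

>>> {"method": "steer_hand", "body": {
  "plan": [
    [[0,-0.001,0.015,0,0,0],[0,-0.001,0.03,0,0,0],[0,-0.001,0.045,0,0,0],[0,-0.001,0.05,0,0,0],[0,-0.001,0.05,0,0,0],[0,-0.001,0.05,0,0,0]]
  ]
}}

```text
time: 10.13
tcp_pos: [0.4298, 0.3644, 0.0424]
eef_rot: [-3.127, -0.292, -0.002]
force: [0.1, -0.4, -0.4]
opening: 0.399
finger_force: 0.0
```

>>> {"method": "steer_hand", "body": {
  "plan": [
    [[0,0,0,0,0,0],[0,0,0,0,0,0],[0,0,0,0,0,0],[0,0,0,0,0,0],[0,0,0,0,0,0],[0,0,0,0,0,0]]
  ],
  "jaw": 0.0,
  "squeeze": 35
}}

```text
time: 10.63
tcp_pos: [0.4303, 0.362, 0.0425]
eef_rot: [3.124, 0.291, 0.002]
force: [0.3, -6.0, 6.1]
opening: 0.099
finger_force: 34.1
```

```bash
python3 d.py .4295 .362 .040
```

```text
t 10.63 at [0.4303 0.362  0.0425] tool delta [-0.0008 -0.0002  0.0025] yaw 10.66 zax [ 0.002 -0.004 -1.   ]
```

>>> {"method": "steer_hand", "body": {
  "plan": [
    [[0,0.001,-0.001,0,0,0],[0,0.002,-0.002,0,0,0],[0,0.003,-0.0035,0,0,0],[0,0.003,-0.005,0,0,0],[0,0.0035,-0.0065,0,0,0],[0,0.004,-0.008,0,0,0],[0,0.0042,-0.009,0,0,0],[0,0.0044,-0.0097,0,0,0],[0,0.0044,-0.0097,0,0,0]]
  ]
}}

```text
time: 11.38
tcp_pos: [0.4307, 0.3601, 0.0512]
eef_rot: [-3.127, -0.293, -0.002]
force: [5.4, -0.9, -4.5]
opening: 0.1
finger_force: 34.0
```

```bash
python3 d.py .4303 .362 .0425
```

```text
t 11.38 at [0.4307 0.3601 0.0512] tool delta [-0.     -0.002   0.0087] yaw 10.69 zax [ 0.001  0.001 -1.   ]
```

>>> {"method": "steer_hand", "body": {
  "plan": [
    [[0,0,-0.0006,0,0,0],[0,0.0003,-0.0012,0,0,0],[0,0.0005,-0.0018,0,0,0],[0,0.0007,-0.0024,0,0,0],[0,0.0009,-0.003,0,0,0],[0,0.0011,-0.0036,0,0,0],[0,0.0013,-0.0042,0,0,0],[0,0.0015,-0.0048,0,0,0],[0,0.0018,-0.0056,0,0,0],[0,0.0021,-0.0063,0,0,0]]
  ]
}}

```text
time: 12.22
tcp_pos: [0.431, 0.3582, 0.0575]
eef_rot: [-3.127, -0.293, -0.002]
force: [5.2, -1.1, -3.7]
opening: 0.1
finger_force: 33.9
```

>>> {"method": "steer_hand", "body": {
  "plan": [
    [[0,0.0002,-0.0005,0,0,0],[0,0.0004,-0.001,0,0,0],[0,0.0006,-0.0015,0,0,0],[0,0.0008,-0.002,0,0,0],[0,0.001,-0.0026,0,0,0],[0,0.0012,-0.0031,0,0,0],[0,0.0014,-0.0036,0,0,0],[0,0.0016,-0.0042,0,0,0],[0,0.0018,-0.0047,0,0,0],[0,0.002,-0.0052,0,0,0]]
  ]
}}

```text
time: 13.05
tcp_pos: [0.4313, 0.3564, 0.0628]
eef_rot: [-3.127, -0.293, -0.002]
force: [5.6, -1.0, -4.7]
opening: 0.099
finger_force: 33.9
```

```bash
python3 d.py .4303 .362 .0425
python3 - <<'E'
from h import *
cv2.imwrite('pics/t1.png',ctrl.capture('top')[...,::-1])
for n in('scene',): cv2.imwrite(f'pics/{n}1.png',ctrl.capture(n)[...,::-1])
a=cv2.imread('pics/scene1.png')[225:325,230:330].mean(2).astype(int)
b=cv2.imread('pics/scene0.png')[225:325,230:330].mean(2).astype(int)
print(np.abs(a-b).mean())
E
```

```text
t 13.05 at [0.4313 0.3564 0.0628] tool delta [-0.     -0.0057  0.0203] yaw 10.7 zax [ 0.001  0.001 -1.   ]
59.8992
```

>>> {"method": "steer_hand", "body": {
  "plan": [
    [[0,0.0003,-0.0008,0,0,0],[0,0.0007,-0.0016,0,0,0],[0,0.0011,-0.0024,0,0,0],[0,0.0015,-0.0032,0,0,0],[0,0.0019,-0.004,0,0,0],[0,0.0023,-0.0049,0,0,0],[0,0.0026,-0.0055,0,0,0],[0,0.003,-0.0062,0,0,0],[0,0.0035,-0.0071,0,0,0],[0,0.0038,-0.008,0,0,0]]
  ]
}}

```text
time: 13.98
tcp_pos: [0.432, 0.353, 0.0709]
eef_rot: [-3.126, -0.293, -0.003]
force: [4.8, 0.6, -2.2]
opening: 0.098
finger_force: 34.1
```

>>> {"method": "steer_hand", "body": {
  "plan": [
    [[0,0.0004,-0.0008,0,0,0],[0,0.0009,-0.0016,0,0,0],[0,0.0013,-0.0024,0,0,0],[0,0.0018,-0.0032,0,0,0],[0,0.0023,-0.004,0,0,0],[0,0.0028,-0.0049,0,0,0],[0,0.0032,-0.0055,0,0,0],[0,0.0036,-0.0062,0,0,0],[0,0.0041,-0.007,0,0,0],[0,0.0046,-0.0078,0,0,0]]
  ]
}}

```text
time: 14.82
tcp_pos: [0.4329, 0.349, 0.0789]
eef_rot: [-3.125, -0.293, -0.003]
force: [4.4, 0.5, -3.7]
opening: 0.103
finger_force: 33.9
```

```bash
python3 d.py .4303 .362 .0425
python3 - <<'E'
from h import *
im=ctrl.capture('wrist')[...,::-1];cv2.imwrite('pics/w5.png',im)
t=ctrl.capture('top')[...,::-1];cv2.imwrite('pics/t2.png',t)
P=np.array([[.4508,.2543,0]]);y=np.array([-.184,.983,0])
# tray groove pixel positions in top view and brightness profile along the tray centreline
L=[P[0]+y*(-.045+s/1000)+np.array([0,0,.026]) for s in range(-38,46,2)]
uv=proj('top',L);print([int(v) for v in cv2.remap(t.mean(2).astype(np.float32),uv[:,:1].astype(np.float32),uv[:,1:].astype(np.float32),1)[:,0]])
print(uv[[0,-1]].round())
E
```

```text
t 14.82 at [0.4329 0.349  0.0789] tool delta [-0.0002 -0.0131  0.0364] yaw 10.72 zax [ 0.002  0.003 -1.   ]
[183, 181, 162, 164, 169, 167, 156, 137, 133, 141, 158, 170, 169, 157, 140, 124, 140, 158, 168, 169, 159, 143, 134, 141, 157, 170, 169, 167, 171, 186, 196, 199, 196, 186, 170, 158, 150, 142, 128, 112, 97, 84]
[[271. 199.]
 [238. 205.]]
```

The brightness profile along the tray now shows four peaks about 14 mm apart, the groove pitch. I'll tip a little further so the pan empties, then check.

>>> {"method": "steer_hand", "body": {
  "plan": [
    [[0,0.0005,-0.0008,0,0,0],[0,0.001,-0.0016,0,0,0],[0,0.0015,-0.0024,0,0,0],[0,0.002,-0.0032,0,0,0],[0,0.0025,-0.004,0,0,0],[0,0.0031,-0.0049,0,0,0],[0,0.0035,-0.0055,0,0,0],[0,0.004,-0.0062,0,0,0],[0,0.0046,-0.007,0,0,0],[0,0.0051,-0.0078,0,0,0]]
  ]
}}

```text
time: 15.75
tcp_pos: [0.4338, 0.3442, 0.0868]
eef_rot: [-3.125, -0.293, -0.004]
force: [5.0, 0.9, -3.8]
opening: 0.099
finger_force: 33.9
```

```bash
python3 d.py .4303 .362 .0425
python3 - <<'E'
from h import *
w=ctrl.capture('wrist')[...,::-1];t=ctrl.capture('top')[...,::-1];s=ctrl.capture('scene')[...,::-1]
cv2.imwrite('pics/t3.png',t)
r=lambda a:cv2.resize(a,(400,300),interpolation=cv2.INTER_CUBIC)
cv2.imwrite('pics/mont.png',np.vstack([np.hstack([r(t[168:234,200:288]),r(s[210:315,240:380])]),np.hstack([r(w[40:340,240:640]),r(w[:,:533])])]))
E
```

```text
t 15.75 at [0.4338 0.3442 0.0868] tool delta [-0.0003 -0.018   0.0443] yaw 10.73 zax [ 0.002  0.003 -1.   ]
```

View pics/mont.png

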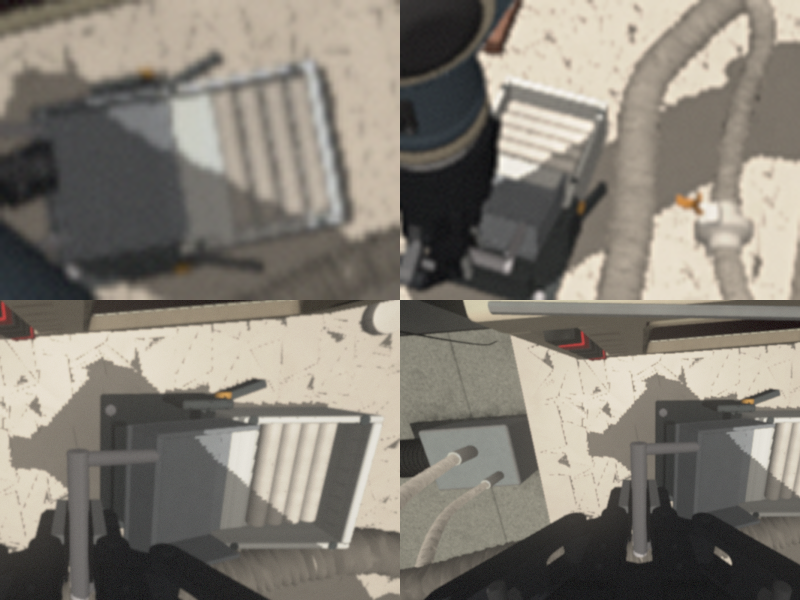

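The montage shows an empty pan and four posts lying parallel in the four grooves, from about (235,160) to (310,145) in the top-left panel. The tray is still home. I'll lower the pan slowly along the same arc.

>>> {"method": "steer_hand", "body": {
  "plan": [
    [[0,-0.001,0.0015,0,0,0],[0,-0.002,0.003,0,0,0],[0,-0.0031,0.0048,0,0,0],[0,-0.0043,0.0066,0,0,0],[0,-0.0055,0.0085,0,0,0],[0,-0.0065,0.0103,0,0,0],[0,-0.0075,0.0122,0,0,0],[0,-0.0086,0.0142,0,0,0],[0,-0.0097,0.0162,0,0,0],[0,-0.0107,0.0182,0,0,0]]
  ]
}}

```text
time: 16.73
tcp_pos: [0.4318, 0.3542, 0.0685]
eef_rot: [-3.127, -0.294, -0.003]
force: [5.9, 1.0, -0.5]
opening: 0.099
finger_force: 34.6
```

```bash
python3 d.py .4303 .362 .0425
```

```text
t 16.73 at [0.4318 0.3542 0.0685] tool delta [-0.0001 -0.0079  0.026 ] yaw 10.73 zax [ 0.002  0.001 -1.   ]
```

>>> {"method": "steer_hand", "body": {
  "plan": [
    [[0,-0.001,0.002,0,0,0],[0,-0.0019,0.004,0,0,0],[0,-0.0027,0.006,0,0,0],[0,-0.0035,0.008,0,0,0],[0,-0.0043,0.01,0,0,0],[0,-0.005,0.012,0,0,0],[0,-0.0056,0.014,0,0,0],[0,-0.0062,0.016,0,0,0],[0,-0.0067,0.018,0,0,0],[0,-0.007,0.0195,0,0,0]]
  ]
}}

```text
time: 17.57
tcp_pos: [0.4305, 0.3606, 0.0488]
eef_rot: [-3.127, -0.293, -0.002]
force: [5.0, 0.9, 2.0]
opening: 0.098
finger_force: 35.2
```

```bash
python3 d.py .4303 .362 .0425
```

```text
t 17.57 at [0.4305 0.3606 0.0488] tool delta [ 0.0001 -0.0014  0.0063] yaw 10.71 zax [ 0.001  0.001 -1.   ]
```

>>> {"method": "steer_hand", "body": {
  "plan": [
    [[0,-0.0003,0.001,0,0,0],[0,-0.0006,0.002,0,0,0],[0,-0.0008,0.003,0,0,0],[0,-0.001,0.004,0,0,0],[0,-0.0012,0.005,0,0,0],[0,-0.0013,0.006,0,0,0],[0,-0.0014,0.0065,0,0,0],[0,-0.0014,0.0065,0,0,0]]
  ]
}}

```text
time: 18.23
tcp_pos: [0.4302, 0.3619, 0.0426]
eef_rot: [-3.127, -0.293, -0.002]
force: [4.6, 0.5, 3.5]
opening: 0.1
finger_force: 35.8
```

>>> {"method": "steer_hand", "body": {
  "plan": [
    [[0,0,0.0004,0,0,0],[0,0,0.0008,0,0,0],[0,0,0.0012,0,0,0],[0,0,0.0012,0,0,0]]
  ]
}}

```text
time: 18.57
tcp_pos: [0.4302, 0.3619, 0.0425]
eef_rot: [-3.128, -0.293, -0.003]
force: [3.0, -2.2, 12.6]
opening: 0.098
finger_force: 36.7
```

```bash
python3 d.py .4303 .362 .0425
```

```text
t 18.57 at [0.4302 0.3619 0.0425] tool delta [ 0.0001 -0.0001 -0.    ] yaw 10.7 zax [ 0.002  0.    -1.   ]
```

The pan is on its rest: the height is back to 42.5 mm and the force is rising. I'll release and rise clear.

>>> {"method": "steer_hand", "body": {
  "plan": [
    [[0,0,-0.0008,0,0,0],[0,0,-0.0008,0,0,0],[0,0,-0.0008,0,0,0],[0,0,-0.0008,0,0,0],[0,0,-0.0008,0,0,0],[0,0,-0.0008,0,0,0]]
  ],
  "jaw": 0.4
}}

```text
time: 19.07
tcp_pos: [0.429, 0.3612, 0.0411]
eef_rot: [3.127, 0.293, -0.002]
force: [-0.6, -0.0, -0.7]
opening: 0.398
finger_force: 0.0
```

```bash
python3 d.py .4303 .362 .0425
```

```text
t 19.07 at [0.429  0.3612 0.0411] tool delta [ 0.0014 -0.0005 -0.0015] yaw 10.71 zax [-0.001 -0.001 -1.   ]
```

>>> {"method": "steer_hand", "body": {
  "plan": [
    [[0,0,-0.01,0,0,0],[0,0,-0.03,0,0,0],[0,0,-0.06,0,0,0],[0,0,-0.095,0,0,0],[0,0,-0.12,0,0,0],[0,0.03,-0.14,0,0,0],[0,0.06,-0.14,0,0,0],[0,0.06,-0.14,0,0,0],[0,0.06,-0.14,0,0,0],[0,0.06,-0.14,0,0,0]]
  ]
}}

```text
time: 19.9
tcp_pos: [0.4405, 0.3027, 0.1819]
eef_rot: [-3.127, -0.293, -0.0]
force: [0.7, 0.6, 0.0]
opening: 0.4
finger_force: 0.0
```

```bash
python3 - <<'E'
from h import *
import pickle
m=ctrl.camera_model('wrist');w=ctrl.capture('wrist')[...,::-1];t=ctrl.capture('top')[...,::-1]
cv2.imwrite('pics/wf.png',w);cv2.imwrite('pics/tf.png',t)
D=np.array([.4508,.2543,0]);y=np.array([-.184,.983,0])
for n,im in(('top',t),('wrist',w),('top',cv2.imread('pics/t3.png'))):
    uv=proj(n,[D+y*(-.045+s/1000)+[0,0,.028] for s in range(-44,40,2)],m if n=='wrist' else None).astype(np.float32)
    print(n,[int(v) for v in cv2.remap(im.mean(2).astype(np.float32),uv[:,:1],uv[:,1:],1)[:,0]])
a=cv2.imread('pics/t3.png').mean(2)-t.mean(2)
print('can/puck region change', np.abs(a[140:215,340:560]).mean().round(2),'tray', np.abs(a[180:220,250:300]).mean().round(2))
print(ctrl.sense()['tcp_pos'])
E
```

```text
top [85, 121, 161, 181, 175, 163, 167, 169, 163, 149, 133, 137, 151, 164, 171, 165, 150, 133, 127, 145, 153, 141, 116, 96, 88, 87, 92, 97, 98, 98, 98, 103, 109, 114, 113, 113, 113, 112, 112, 111, 112, 112]
wrist [91, 87, 87, 92, 152, 193, 203, 199, 183, 151, 139, 181, 199, 203, 192, 167, 135, 159, 185, 178, 131, 113, 101, 97, 110, 120, 122, 118, 109, 97, 114, 125, 127, 126, 127, 126, 127, 127, 123, 123, 118, 97]
top [85, 122, 162, 182, 174, 161, 168, 171, 164, 150, 133, 137, 150, 164, 172, 165, 151, 135, 129, 146, 163, 169, 165, 152, 135, 134, 147, 162, 171, 168, 167, 176, 190, 195, 187, 178, 168, 155, 134, 122, 116, 111]
can/puck region change 1.13 tray 6.66
[0.44008872 0.30356245 0.18151302]
```

>>> {"method": "steer_hand", "body": {
  "plan": [
    [[0,0,0,0,0,0],[0,0,0,0,0,0],[0,0,0,0,0,0]]
  ]
}}

```text
time: 20.25
tcp_pos: [0.4404, 0.3031, 0.1813]
eef_rot: [-3.128, -0.295, 0.001]
force: [-0.9, 0.4, 0.1]
opening: 0.394
finger_force: 0.0
```

```bash
python3 -c "
from rig import ctrl
print(ctrl.finish_job())"
```

```text
the job is handed in; nothing more can be done
None
```

Job handed in at 20 s (no verdict returned): the tray is home against the stand, the camera shows all four posts in their grooves, and the pan was lowered under control onto its rest and released.

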